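Seat the tapered arbor in the spindle unit and move the joined tool to its carrier

ROBOT

A 7-joint arm with a two-finger parallel gripper is mounted at the origin on the work surface; the furniture and walls round the work are solid. World frame = base frame: x ahead of the robot, y to its left, z up, the work surface at z = 0. Lengths are in m, angles in degrees, forces in N, time in s.
With the tool pointing down it reaches from about 0.425 to 0.875 m from the base axis. Payload 4.7 kg.
Tool frame: the origin (TCP) lies midway between the tips of the shut fingers; the grasp point (between the pads) lies hold_point_z behind it (hold_point_z is the distance from the TCP to the grasp point, in m); x points along the fingers, z is the direction in which the jaws open and shut, and the axes are right-handed (so a half turn about x gives the same grasp; the last joint's range is limited). The gripper opens to 87 mm and grips with 3 to 60 N. Pads are 19 mm wide; open, the fingers measure 117 mm over their backs; the gripper's body (75 mm by 190 mm) begins 51 mm behind the grasp point.
Start: joints at [76.381, 18.392, -4.016, 83.108, 1.295, 78.541, -3.26], TCP at [0.162, -0.63, 0.223] pointing down, gripper open.
Joint ranges: [-163.93, 163.93], [-17.29, 119.83], [-79.2, 71.16], [3.27, 140.29], [-89.18, 269.18], [5.43, 117.66], [-154.24, 154.24]. Speed limits (degrees/s): [147.25, 147.25, 180, 180, 180, 180, 180].

INTERFACE

Orientations are given as [roll, pitch, yaw] about the fixed x, y, z axes, in that order (R = Rz(yaw) Ry(pitch) Rx(roll)).
In Python, from workcell import * gives the robot as it stands.
- The arm moves only by the tool arm_command, never from a script. Its argument "deltas" is a list of rows, each an object of numbers: "x", "y", "z": the shift along the tool's x, y, z in m; "ax", "ay", "az": the turn, a rotation vector about the tool's x, y, z in degrees. A call has 1 to 10 rows; each row shifts and turns the commanded pose from where the row before left it, along the tool's axes as they then stand; what a row does not reach is not made up. A row lasts 1/8 s, in which the tool goes at most 62.5 mm and 10.7 degrees, less where a joint would pass 70% of its speed; a pose out of reach is approached as far as the arm can. A call is refused whole if a number of a shift passes 0.0625 or a number of a turn 10.7, either way. A call with a gripper value outside its range is refused whole. "gripper" is the finger opening in m, from 0 to 0.087, set as the call begins (left out, the last holds). The fingers move at their own pace and stop on an object; "squeeze" is the grip in N (left out, the last holds). Time passes only in rows, so rows that do not move let the fingers close. It gives the time, the measured TCP pose, the force and the opening at its end, in the units of the state.
- read_state(): the state, without advancing time (a new reading comes with each control period).
- capture(name): name is "scene" or "top" or "wrist"; returns (picture, depth): 400x640x3 uint8, blue, green, red; 400x640 float32, m along the optical axis (not along the pixel's ray), 0 where there is no reading.
- camera_info(name): a dict with "fov_y" (degrees; the focal length in pixels is half the picture's height over the tangent of half this angle, whatever the lens; pixels are square), "cx", "cy" (the principal point, pixels), "distortion" ([k1, k2, p1, p2, k3] as OpenCV has them; the pictures are not rectified), "R" (3x3) and "t" (3): a world point X has camera coordinates R X + t. Camera axes: x right, y down, z forward; pixel columns grow to the right and rows downward; lengths in m; the calibration is good to about 2 mm. A picture is of the moment at which its call begins: read the wrist's pose just before it. camera_info takes no time and is no camera call; for the wrist camera it gives the pose at the moment of the call.
- sign_off(): hands the job in, once; it reports no verdict.
The state is a dict: "time_s": time; "joint_pos": joint angles; "qvel": joint speeds; "joint_torque": joint torques, N m; "position": TCP position; "tool_rot": TCP orientation; "ft_force": force on the tool from outside, world axes, zero at the start; "torque": the same for the moment, N m; "gripper_width": finger opening in m.
Only numpy, scipy, OpenCV 4.12 (cv2) and the standard library are available. Lean on these libraries where they do the work, as an engineer would, in place of code of your own. Each camera call takes 0.05 s, during which the arm holds its last target. There are 200 camera calls.

TASK

Take the tapered arbor out of its parking block and press its shank straight down into the spindle unit's tapered socket until friction alone holds it, firmly but with no more than 20 N. Then, holding only the arbor, lift the spindle unit with it clear out of the press base, set the joined tool gently upright in the round carrier and let go. Leave the beaker and the brass weight where they are.

Things in the scene. Friction and masses are not known exactly. Their poses are not given: they have to be found in the camera images.
- arbor_grip (a point): Centre of the arbor's dark grip barrel (round, 26 mm in diameter, 44 mm high), half-way up the barrel: 103 mm above the shank's tip, 28 mm above the collar's underside, 22 mm below the arbor's top. z points up along the arbor. The arbor is loose, of steel, about 0.3 kg, round (yaw does not matter). It starts upright with its shank in the parking block's hole, the collar resting on the block.
- arbor_tip (a point): Centre of the lower end of the arbor's shank, 103 mm below arbor_grip along the arbor's axis.
- spindle_mouth (a point): Centre of the spindle unit's upper face, where its socket opens (30 mm in diameter), 82 mm above the unit's underside, z up. Inside, a taper sleeve matches the shank (19.5 mm wide at its top end, 30 mm long). Its top end lies 6 to 34 mm below the mouth, set differently each time and not measurable, so how far the shank goes in must be felt.
- spindle: The loose spindle unit: upright aluminium cylinder, 56 mm in diameter, 82 mm high, steel ring on top, about 0.6 kg; origin at the centre of its underside, z up. The shank drops in freely until the arbor's collar is 38 to 9 mm above the mouth, then the push grows about 3 to 5 N a mm. A push of 13 to 17 N holds the unit well; under 10 N it may drop off; over 20 N harms the sleeve.
- arbor: The arbor; origin at the centre of the shank's tip, z up along the arbor. From the tip upward: a slotted, slightly springy tapered shank 60 mm long (14 mm in diameter at the tip, 24.5 mm at its top, 5 degrees a side), a straight neck 15 mm long, a collar 34 mm in diameter and 6 mm thick, the grip barrel.
- press_seat (a point): Centre of the floor of the press base, 8 mm above the bench: a fixed square dark steel plate, 86 mm wide, with a low ring (inner diameter 60 mm, top 16 mm above the bench) in which the spindle unit stands at the start.
- carrier_seat (a point): Centre of the floor of the carrier, 6 mm above the bench: a fixed round aluminium dish, 86 mm in diameter, with a low rim (inner diameter 66 mm, top 13 mm above the bench). The spindle unit is finally to stand on this floor, inside the rim.
- park_block: The fixed grey parking block, 64 x 64 mm, 81 mm high, with a 27 mm hole in its top; origin at the centre of its underside.
- beaker: Bystander: 50 ml glass beaker, 59 mm wide, 66 mm high; origin at the centre of its underside.
- weight: Bystander: brass weight with a knob, 25 mm wide, 41 mm high; origin at the centre of its underside.
- press_base: The press base, fixed to the bench (see press_seat); origin at the centre of its underside.
- carrier: The carrier, fixed to the bench (see carrier_seat); origin at the centre of its underside.
Things that resemble listed ones, but are neither listed nor needed, are in the scene too. What is meant by the arbor is not blue or pink, and is the larger of those in its own colour.

How it is judged (in metres and radians):
On the way, in this order (a step that is already met when the one before it is completed fails the run):
1. the arbor's shank stands in the spindle unit's socket, at least 30 mm deep (z of arbor_tip in the frame of spindle_mouth between -0.078 and -0.03 m and horizontal distance between arbor_tip and spindle_mouth below 0.006 m), for 0.2 s.
2. the spindle unit hangs from the arbor by friction alone, at least 25 mm above the press base, the fingers on the arbor only (z of spindle in the frame of press_seat above 0.025 m and contact force between the fingers and arbor above 0.5 N and contact force between each of the arm, the fingers and spindle below 0.2 N), for 0.5 s.
At the end, for the whole second after the job is handed in: The spindle unit stands upright (within 0.06 rad) and at rest on the carrier's floor, within 8 mm of its centre and 3 mm in height, with the arbor still in its socket, at least 30 mm deep and in line with it within 0.06 rad (horizontal distance between spindle and carrier_seat below 0.008 m and z of spindle in the frame of carrier_seat between -0.003 and 0.003 m and angle between spindle's own z axis and vertical below 0.06 rad and angle between the z axis of arbor and the z axis of spindle, either way round below 0.06 rad and z of arbor_tip in the frame of spindle_mouth below -0.03 m and linear speed of each of spindle, arbor below 0.02 m/s); the robot touches nothing.
It fails at once if the spindle unit is pushed down on the press base or the carrier with more than 20 N beyond the joined tool's own weight (contact force over 29 N) (contact force between spindle and press_base above 29 N or contact force between spindle and carrier above 29 N).
It fails at once if the beaker or the brass weight is moved more than 20 mm (distance of any of beaker, weight from where it was at the start of the episode above 0.02 m).
It also fails if it takes over 51 s, if anything falls off the work surface, if the arm or the gripper's body presses on something with over 40 N, if the wrist force passes 120 N, or if a joint passes its speed limit or range.

## Working session

There is one attempt and no reset: what is moved stays moved. The work goes in short steps, Python scripts to look and compute and a tool call to move; the robot and the scene stay as the last step left them, time stands still between calls to the robot, and variables do not carry over. Pictures are saved under pics/ and viewed, about 8 in all and at most 12, crops included, and the job is handed in when it is done.

Besides the shell and the picture viewer there is one more tool, called as name(argument=value, ...), one argument or row to a line, values as JSON. arm_command: Moves the arm, as the interface text tells. Its arguments: {"type":"object","properties":{"deltas":{"type":"array"},"gripper":{"type":"number"},"squeeze":{"type":"number"}},"required":["deltas"]}

```bash
mkdir -p pics
python3 - <<'E'
from workcell import *
import cv2,numpy as np
s=read_state();print({k:np.round(v,4).tolist() for k,v in s.items()})
for n in ("scene","top"):
    p,d=capture(n);cv2.imwrite(f"pics/{n}0.png",p);np.save(f"pics/{n}0.npy",d)
    c=camera_info(n);print(n,{k:np.round(v,4).tolist() for k,v in c.items()})
print(read_state()["time_s"])
E
```

```text
{'time_s': 0.0, 'joint_pos': [76.3801, 18.4404, -4.016, 83.1759, 1.2975, 78.5412, -3.2586], 'qvel': [0.0139, -0.0124, -0.0022, 0.027, 0.0092, -0.0317, 0.0322], 'joint_torque': [-0.0006, -49.1282, -0.4041, -31.2526, -0.0638, 0.0435, 0.0002], 'position': [0.1618, -0.629, 0.2214], 'tool_rot': [-175.8762, 89.8876, 108.5558], 'ft_force': [0.2589, 0.2433, 0.525], 'torque': [-0.0549, 0.0055, -0.0602], 'gripper_width': 0.0874}
scene {'fov_y': 46.8942, 'cx': 319.911, 'cy': 200.7549, 'distortion': [-0.0157, 0.0, 0.0, 0.0, 0.0], 'R': [[0.9382, 0.3459, -0.0092], [0.2956, -0.8151, -0.4982], [-0.1798, 0.4647, -0.867]], 't': [-0.4289, -0.071, 1.0618]}
top {'fov_y': 54.5359, 'cx': 321.2803, 'cy': 194.7893, 'distortion': [-0.0937, 0.0, 0.0, 0.0, 0.0], 'R': [[-0.0296, -0.9994, -0.0171], [-0.9828, 0.0322, -0.1816], [0.1821, 0.0115, -0.9832]], 't': [0.0367, 0.4841, 0.8526]}
0.1
```

View pics/scene0.png

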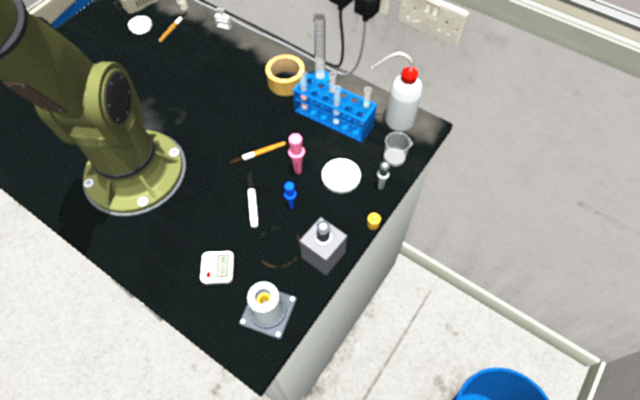

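View pics/top0.png

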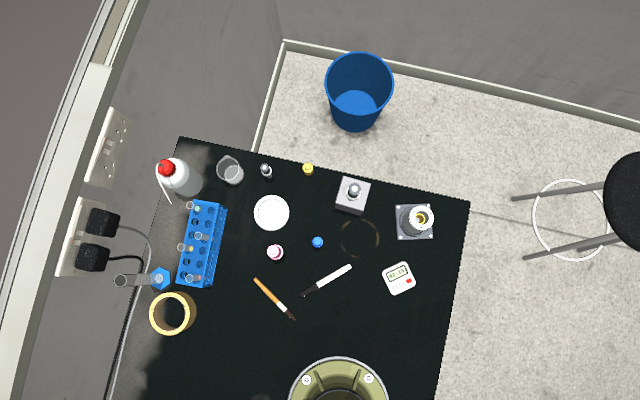

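Scene view: the press base with spindle is at (267,308), the grey block with a steel/dark arbor at (323,240), and another grey one at (383,175). There is also a pink one at (296,150), a blue one at (290,193), a beaker at (397,148), the weight at (374,221), and a white disc at (341,175). The top view agrees. I'll check the candidates and the carrier in one enlarged crop.

```bash
cat > h.py <<'E'
from workcell import *
import cv2,numpy as np
def K(n):
    c=camera_info(n);f=200/np.tan(np.radians(c["fov_y"]/2))
    return np.array([[f,0,c["cx"]],[0,f,c["cy"]],[0,0,1]]),np.array(c["distortion"],float),np.array(c["R"]),np.array(c["t"])
def ray(n,uv,k=None):
    k=k or K(n);q=cv2.undistortPoints(np.array([[uv]],float),k[0],k[1])[0,0]
    d=k[2].T@np.array([*q,1]);o=-k[2].T@k[3];return o,d
def plane(n,uv,z,k=None):
    o,d=ray(n,uv,k);return o+d*(z-o[2])/d[2]
def tri(*rs):
    A=0;b=0
    for o,d in rs:
        d=d/np.linalg.norm(d);P=np.eye(3)-np.outer(d,d);A=A+P;b=b+P@o
    x=np.linalg.solve(A,b);return x,[float(np.linalg.norm((np.eye(3)-np.outer(d,d)/(d@d))@(x-o))) for o,d in rs]
E
python3 - <<'E'
from h import *
s=cv2.imread("pics/scene0.png");t=cv2.imread("pics/top0.png")
a=cv2.resize(s[120:350,225:425],None,fx=2.6,fy=2.6,interpolation=cv2.INTER_CUBIC)[:598]
cv2.imwrite("pics/c1.png",a)
b=cv2.resize(t[140:290,210:450],None,fx=3.3,fy=3.3,interpolation=cv2.INTER_CUBIC);cv2.imwrite("pics/c2.png",b)
d=np.load("pics/top0.npy")
for nm,uv,z in [("block arb",(353,188),.15),("white disc",(271,212),.01),("ring",(360,237),.0),("press",(416,222),.01),("sp",(421,218),.09),("small grey",(266,170),.03),("yellow",(308,168),.02),("beaker",(230,170),.03),("pink",(275,252),.09),("blue",(317,242),.05)]:
    o,dd=ray("top",uv);dep=d[uv[1],uv[0]];R=K("top")[2];p=o+dd*dep
    print(nm,plane("top",uv,z).round(3),"depth pt",p.round(3))
E
```

```text
block arb [ 0.477 -0.045  0.15 ] depth pt [ 0.481 -0.046  0.131]
white disc [0.453 0.144 0.01 ] depth pt [0.454 0.144 0.004]
ring [ 0.388 -0.067  0.   ] depth pt [ 0.388 -0.067 -0.002]
press [ 0.418 -0.201  0.01 ] depth pt [ 0.41  -0.183  0.089]
sp [ 0.418 -0.194  0.09 ] depth pt [ 0.423 -0.203  0.052]
small grey [0.552 0.152 0.03 ] depth pt [0.538 0.144 0.085]
yellow [0.556 0.052 0.02 ] depth pt [0.322 0.011 0.927]
beaker [0.555 0.239 0.03 ] depth pt [0.563 0.246 0.002]
pink [0.355 0.124 0.09 ] depth pt [0.354 0.12  0.12 ]
blue [0.376 0.034 0.05 ] depth pt [0.374 0.033 0.086]
```

View pics/c1.png

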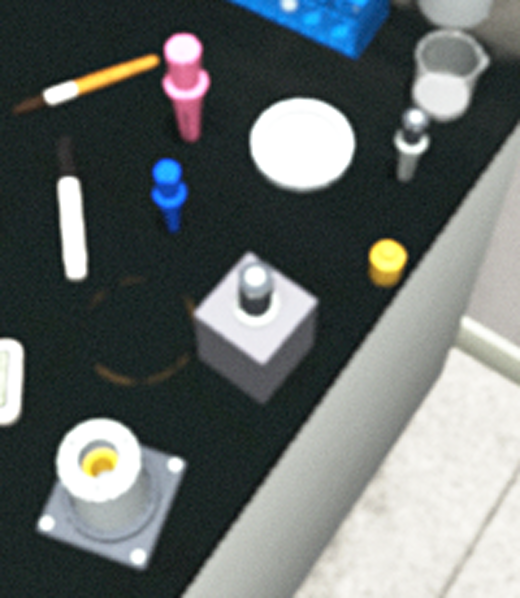

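View pics/c2.png

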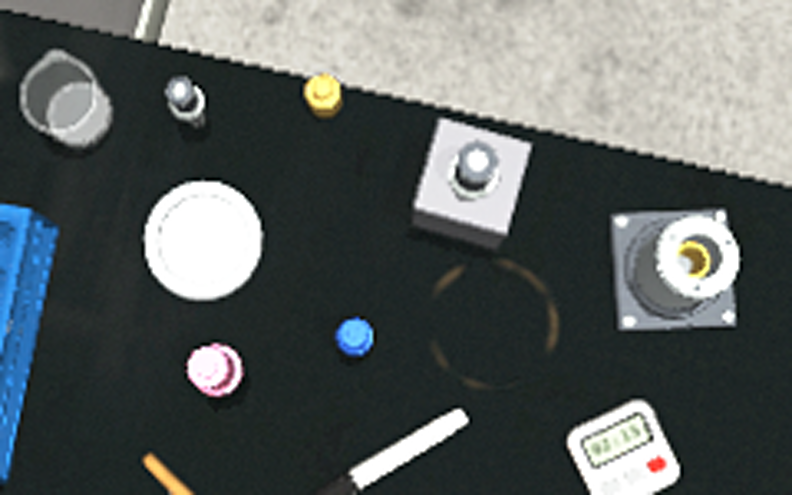

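Candidates:
- Steel-grey arbor standing in the grey block, scene (323,230) / top (353,188).
- Smaller steel-grey one, scene (383,175) / top (266,170).
- Pink one at (296,150) and blue one at (290,193), both excluded by colour.

The crops show the block one is the larger of the two greys and the one parked in the block, so that is the arbor. The rimmed white dish, top (271,212), is the carrier; the brown ring is only a stain.

```bash
cat >> h.py <<'E'
from scipy.spatial.transform import Rotation as Ro
def T():
    s=read_state();return np.array(s["position"]),Ro.from_euler("xyz",s["tool_rot"],degrees=True).as_matrix(),s
def go(p,jaw=None):
    """tool-frame shift to tcp p, and rotvec to tool down with jaw axis at given world yaw"""
    q,R,s=T();print("t",s["time_s"],"shift",(R.T@(np.array(p)-q)).round(4))
    if jaw is not None:
        z=np.array([np.cos(np.radians(jaw)),np.sin(np.radians(jaw)),0]);x=np.array([0,0,-1.]);G=np.c_[x,np.cross(z,x),z]
        print("turn",np.degrees(Ro.from_matrix(R.T@G).as_rotvec()).round(2))
E
python3 - <<'E'
from h import *
import workcell
print([n for n in dir(workcell) if n[0]!='_'],getattr(workcell,'hold_point_z',None))
q,R,s=T();print(R.round(3).tolist());k=K("wrist");c=-k[2].T@k[3];print("cam in tool",(R.T@(c-q)).round(4),"R cam->tool",(R.T@k[2].T).round(3).tolist(),k[0][0,0],k[1])
t=tri(ray("top",(352.5,187)),ray("scene",(323,226)));print("arbor top~",t)
t=tri(ray("top",(421.5,218.5)),ray("scene",(263.5,296)));print("mouth~",t)
print("carrier scene",plane("scene",(341,175),.012))
go([.45,-.1,.3],0);go([.45,-.1,.3],90)
E
ls; python3 -c "import json;print(open('README').read()[:500])" 2>/dev/null
```

```text
['IKError', 'camera_info', 'capture', 'hold_point_z', 'read_state', 'sign_off'] 0.0187
[[-0.001, 0.968, 0.249], [0.002, 0.249, -0.968], [-1.0, -0.0, -0.002]]
cam in tool [-0.1601  0.0661 -0.0011] R cam->tool [[-0.0, -0.244, 0.97], [0.0, -0.97, -0.244], [1.0, 0.0, 0.0]] 357.11640016186226 [0.02472266 0.         0.         0.         0.        ]
arbor top~ (array([ 0.4828521 , -0.04616546,  0.12780388]), [0.0014354079741879546, 0.0014354079741879422])
mouth~ (array([ 0.41983771, -0.19526735,  0.08335414]), [0.002491921364225096, 0.0024919213642250245])
carrier scene [0.45543919 0.1417046  0.012     ]
t 0.1 shift [-0.0777  0.411  -0.4407]
turn [-7.557e+01 -9.000e-02 -6.000e-02]
t 0.1 shift [-0.0777  0.411  -0.4407]
turn [-1.6557e+02 -3.0000e-02 -1.4000e-01]
h.py
pics
```

arm_command(
  deltas=[
    {"x":-0.004,"y":0.0415,"z":-0.042},
    {"x":-0.004,"y":0.0415,"z":-0.042},
    {"x":-0.004,"y":0.0415,"z":-0.042},
    {"x":-0.004,"y":0.0415,"z":-0.042},
    {"x":-0.004,"y":0.0415,"z":-0.042},
    {"x":-0.004,"y":0.0415,"z":-0.042},
    {"x":-0.004,"y":0.0415,"z":-0.042},
    {"x":-0.004,"y":0.0415,"z":-0.042},
    {"x":-0.004,"y":0.0415,"z":-0.042},
    {"y":0.0415,"z":-0.042},
  ],
)

```text
validation failed for argument at $.de...
```

arm_command(
  deltas=[
    {"ax":7.2},
    {"ax":7.2},
    {},
    {},
  ],
  gripper=0.06,
)

```text
validation failed for argument at $.de...
```

Run:
```python
from h import *
import pickle
q,R,s=T();print(s["time_s"],q.round(4),np.round(s["qvel"],2),np.round(s["joint_pos"],1),R.round(3).tolist())
k=K("wrist");p,d=capture("wrist");pickle.dump((p,d,k),open("pics/w1.pkl","wb"));cv2.imwrite("pics/w1.png",p)
go([.46,.06,.26],-90)
```

```text
0.1 [ 0.1618 -0.629   0.2216] [ 0.05 -0.14 -0.1  -0.16  0.   -0.02  0.01] [76.4 18.4 -4.  83.2  1.3 78.5 -3.3] [[-0.001, 0.968, 0.249], [0.002, 0.249, -0.968], [-1.0, -0.0, -0.002]]
t 0.15 shift [-0.0375  0.4605 -0.5931]
turn [14.43 -0.09  0.02]
```

View pics/w1.png

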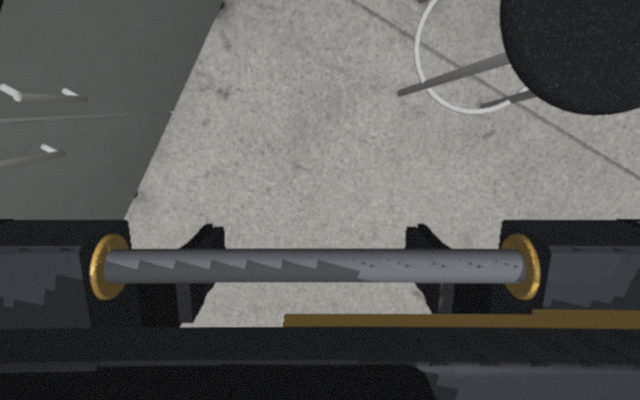

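The rows probably need all six keys. This wrist view, taken at the start pose, shows that the gripper covers rows below about 220. So I'll place the tool with the targets in the upper half of the picture.

arm_command(
  deltas=[
    {"x":-0.008,"y":0.0386,"z":-0.0426,"ax":0,"ay":0,"az":0},
    {"x":-0.008,"y":0.0386,"z":-0.0426,"ax":0,"ay":0,"az":0},
    {"x":-0.008,"y":0.0386,"z":-0.0426,"ax":0,"ay":0,"az":0},
    {"x":-0.008,"y":0.0386,"z":-0.0426,"ax":0,"ay":0,"az":0},
    {"x":-0.008,"y":0.0386,"z":-0.0426,"ax":0,"ay":0,"az":0},
    {"x":-0.008,"y":0.0386,"z":-0.0426,"ax":0,"ay":0,"az":0},
    {"x":-0.008,"y":0.0386,"z":-0.0426,"ax":0,"ay":0,"az":0},
    {"x":-0.008,"y":0.0386,"z":-0.0426,"ax":0,"ay":0,"az":0},
    {"x":-0.008,"y":0.0386,"z":-0.0426,"ax":0,"ay":0,"az":0},
    {"x":-0.008,"y":0.0386,"z":-0.0426,"ax":0,"ay":0,"az":0},
  ],
  gripper=0.06,
)

```text
time_s: 1.4
position: [0.43, -0.119, 0.3028]
tool_rot: [1.3, 90.0, -74.3]
ft_force: [0.2, -0.0, 0.0]
gripper_width: 0.0599
```

arm_command(
  deltas=[
    {"x":0,"y":0,"z":0,"ax":7.2,"ay":0,"az":0},
    {"x":0,"y":0,"z":0,"ax":7.2,"ay":0,"az":0},
    {"x":0,"y":0,"z":0,"ax":0,"ay":0,"az":0},
    {"x":0,"y":0,"z":0,"ax":0,"ay":0,"az":0},
  ],
)

```text
time_s: 1.9
position: [0.4294, -0.1209, 0.3024]
tool_rot: [-84.4, 90.0, -174.3]
ft_force: [0.5, 0.4, 0.0]
gripper_width: 0.0596
```

Run:
```python
from h import *
import pickle
q,R,s=T();print(s["time_s"],q.round(4),np.round(s["qvel"],2),np.round(s["joint_pos"],1),R.round(3).tolist())
k=K("wrist");p,d=capture("wrist");pickle.dump((p,d,k),open("pics/w1.pkl","wb"));cv2.imwrite("pics/w1b.png",p)
go([.43,.09,.30],-90)
```

```text
1.9 [ 0.4294 -0.1209  0.3024] [ 0.01 -0.02  0.13 -0.01  0.03  0.02 -0.47] [ 51.6  -8.4 -34.7 101.6  -4.8  85.3 -72.3] [[-0.0, 1.0, 0.002], [-0.0, 0.002, -1.0], [-1.0, -0.0, 0.0]]
t 1.95 shift [ 0.0024  0.0009 -0.2109]
turn [ 0.1  -0.    0.01]
```

View pics/w1b.png

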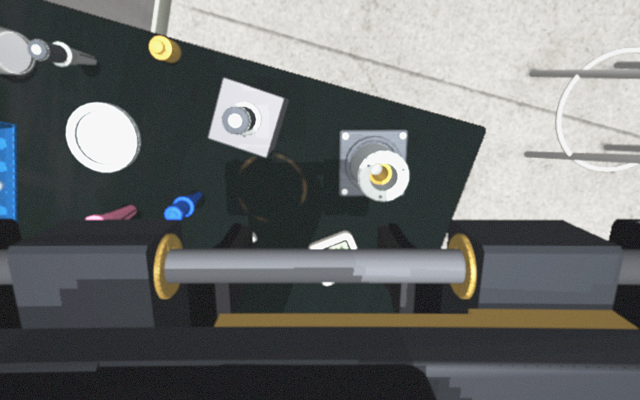

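The wrist view shows the carrier at (103,137), the arbor's top at (237,120), the mouth ring at (382,176) and the weight at (164,48). I'll move across for the second view.

arm_command(
  deltas=[
    {"x":0,"y":0.002,"z":-0.021,"ax":0,"ay":0,"az":0},
    {"x":0,"y":0.002,"z":-0.021,"ax":0,"ay":0,"az":0},
    {"x":0,"y":0.002,"z":-0.021,"ax":0,"ay":0,"az":0},
    {"x":0,"y":0.002,"z":-0.021,"ax":0,"ay":0,"az":0},
    {"x":0,"y":0,"z":-0.042,"ax":0,"ay":0,"az":0},
    {"x":0,"y":0,"z":-0.042,"ax":0,"ay":0,"az":0},
    {"x":0,"y":0,"z":-0.042,"ax":0,"ay":0,"az":0},
    {"x":0,"y":0,"z":0,"ax":0,"ay":0,"az":0},
    {"x":0,"y":0,"z":0,"ax":0,"ay":0,"az":0},
  ],
)

```text
time_s: 3.08
position: [0.4372, 0.0895, 0.3024]
tool_rot: [-11.9, 90.0, -101.8]
ft_force: [0.5, -0.1, 0.6]
gripper_width: 0.0603
```

Run:
```python
from h import *
import pickle
q,R,s=T();print(s["time_s"],q.round(4),np.round(s["qvel"],2),np.round(s["joint_pos"],1))
k=K("wrist");p,d=capture("wrist");pickle.dump((p,d,k),open("pics/w2.pkl","wb"))
p1=pickle.load(open("pics/w1.pkl","rb"))[0]
a=cv2.resize(p1[90:215,200:420],None,fx=3,fy=3,interpolation=cv2.INTER_CUBIC)
b=p[0:220]
cv2.imwrite("pics/w2c.png",np.vstack([cv2.copyMakeBorder(a,0,0,0,0,0),cv2.resize(b,(660,220))]))
```

```text
3.075 [0.4372 0.0895 0.3024] [ 0.92  0.29  1.62  0.28  0.19 -0.06 -0.02] [ 43.2 -10.5 -50.3 101.2  -8.   85.6 -95.9]
```

View pics/w2c.png

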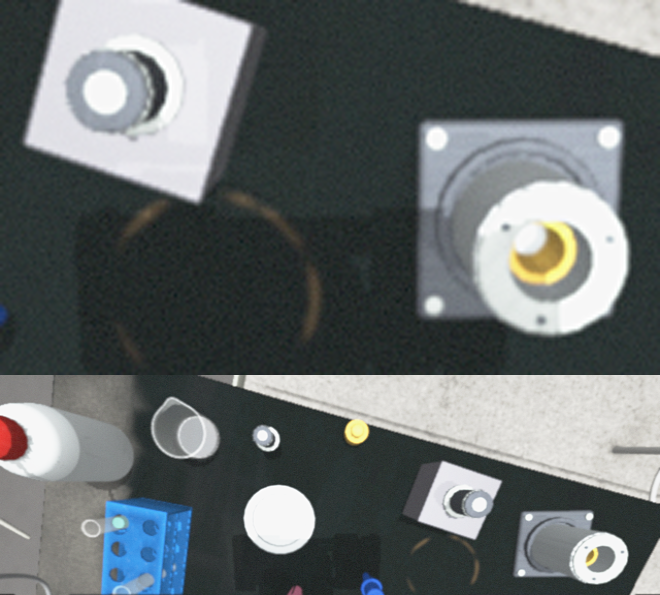

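```bash
cat > m.py <<'E'
from h import *
import pickle
def blob(p,seed,lo,hi,win=40):
    g=cv2.cvtColor(p,cv2.COLOR_BGR2GRAY);m=np.zeros_like(g)
    x,y=map(int,seed);sl=(slice(max(0,y-win),y+win),slice(max(0,x-win),x+win));m[sl]=(cv2.inRange(g,lo,hi))[sl]
    n,l,st,c=cv2.connectedComponentsWithStats(m)
    ys,xs=np.nonzero(l);i=np.argmin((xs-x)**2+(ys-y)**2);L=l[ys[i],xs[i]]
    cs,_=cv2.findContours((l==L).astype(np.uint8),cv2.RETR_EXTERNAL,cv2.CHAIN_APPROX_NONE)
    h=cv2.convexHull(max(cs,key=cv2.contourArea));return cv2.fitEllipse(h)
E
python3 - <<'E'
from m import *
D=[pickle.load(open(f"pics/w{i}.pkl","rb")) for i in (1,2)]
S={"ring":[(372,166),(567,183)],"carrier":[(103,137),(270,144)],"arb":[(235,120),(464,128)],"weight":[(164,46),(346,58)]}
for (p,d,k),i in zip(D,(0,1)):
    g=cv2.cvtColor(p,cv2.COLOR_BGR2GRAY)
    x,y=S["arb"][i];print("row",g[y,x-22:x+28].tolist());print("col",g[y-20:y+22,x].tolist())
    x,y=(383,176) if i==0 else (581,183);print("ring row",g[y+0,x-34:x+34].tolist())
for nm,lo,hi in [("ring",190,255),("carrier",190,255)]:
    E=[blob(D[i][0],S[nm][i],lo,hi,45) for i in (0,1)]
    print(nm,[(np.round(e[0],1),np.round(e[1],1)) for e in E]);print(tri(*[ray("wrist",E[i][0],D[i][2]) for i in (0,1)]))
E
```

```text
row [214, 225, 225, 226, 226, 228, 227, 226, 218, 174, 160, 164, 156, 159, 192, 244, 249, 248, 247, 247, 247, 247, 247, 247, 247, 247, 247, 249, 246, 201, 170, 170, 173, 172, 162, 147, 140, 173, 109, 59, 53, 59, 124, 243, 250, 248, 248, 237, 220, 235]
col [231, 228, 229, 231, 237, 238, 210, 173, 169, 172, 171, 170, 169, 218, 250, 248, 247, 247, 247, 247, 247, 247, 247, 247, 247, 248, 249, 244, 188, 164, 160, 157, 152, 147, 200, 224, 228, 227, 227, 225, 226, 225]
ring row [105, 104, 103, 97, 98, 113, 117, 122, 148, 198, 217, 230, 233, 233, 230, 230, 230, 233, 233, 231, 225, 227, 218, 173, 137, 131, 133, 134, 141, 148, 152, 155, 153, 153, 145, 142, 141, 142, 194, 237, 239, 238, 201, 135, 124, 126, 118, 127, 199, 251, 248, 247, 247, 247, 247, 247, 247, 248, 250, 240, 136, 58, 51, 44, 50, 49, 50, 46]
row [59, 62, 56, 62, 61, 79, 117, 126, 112, 142, 172, 178, 175, 172, 172, 194, 241, 249, 248, 247, 247, 247, 247, 247, 247, 247, 247, 248, 249, 238, 183, 166, 166, 167, 163, 149, 93, 53, 49, 46, 45, 47, 46, 43, 45, 48, 45, 44, 50, 51]
col [230, 229, 231, 230, 229, 224, 209, 198, 168, 169, 17
[... 194 characters left out ...]
45, 194, 209, 186, 207, 246, 248, 247, 247, 247, 247, 247, 247, 247, 248, 246, 200, 147, 138, 135, 132, 149, 199, 233, 237, 234, 196, 135, 120, 123, 123, 121, 118, 117, 119, 119, 119, 120, 117, 119, 118, 117, 117, 130, 195, 247, 248, 247, 247, 247, 247, 247, 247, 247, 248, 248, 164, 66, 42, 47, 46, 49, 48]
ring [(array([383.4, 175.1]), array([50.6, 51.3])), (array([580.1, 182.9]), array([48.9, 57.7]))]
(array([ 0.42087241, -0.19413145,  0.08409818]), [0.00030712458479106164, 0.0003071245847909532])
carrier [(array([101.1, 136.9]), array([65.3, 75.4])), (array([270.4, 143.8]), array([67.1, 69.1]))]
(array([0.45417011, 0.1459164 , 0.00991393]), [0.00015992507141363846, 0.00015992507141375728])
```

Run:
```python
from m import *
D=[pickle.load(open(f"pics/w{i}.pkl","rb")) for i in (1,2)]
S={"ring":[(372,166),(567,183)],"carrier":[(103,137),(270,144)],"arb":[(235,120),(464,128)]}
for nm,lo,w in [("ring",(195,235),45),("arb",(210,210),9)]:
    E=[blob(D[i][0],S[nm][i],lo[i],255,w) for i in (0,1)]
    print(nm,[(np.round(e[0],1),np.round(e[1],1),round(e[2])) for e in E]);print(tri(*[ray("wrist",E[i][0],D[i][2]) for i in (0,1)]))
    z={"ring":.09,"arb":.131}[nm];print("planes",[plane("wrist",E[i][0],z,D[i][2]).round(4) for i in (0,1)])
# outer edge of arbor top: extents in row/col through centre
for i in (0,1):
    print("carrier plane",plane("wrist",blob(D[i][0],S["carrier"][i],190,255,45)[0],.013,D[i][2]).round(4))
t,s=cv2.imread("pics/top0.png"),cv2.imread("pics/scene0.png")
for lo in (200,225):
    a=blob(t,(405,222) if 0 else (410,212),lo,255,25);b=blob(s,(254,296),lo,255,25);print(np.round(a[0],1),np.round(a[1],1),np.round(b[0],1),np.round(b[1],1),tri(ray("top",a[0]),ray("scene",b[0])))
```

```text
ring [(array([383.4, 175.2]), array([50.5, 51.2]), 57), (array([581.4, 182.7]), array([47.5, 54.1]), 53)]
(array([ 0.42143944, -0.19362907,  0.08650801]), [0.00012898759391053976, 0.00012898759391053664])
planes [array([ 0.4223, -0.1929,  0.09  ]), array([ 0.4221, -0.191 ,  0.09  ])]
arb [(array([234.7, 120.2]), array([13.6, 15. ]), 145), (array([464.5, 129.1]), array([13.5, 15. ]), 37)]
(array([ 0.48069875, -0.04689284,  0.12941132]), [5.585408186719551e-05, 5.585408186714814e-05])
planes [array([ 0.4807, -0.0472,  0.131 ]), array([ 0.4809, -0.0462,  0.131 ])]
carrier plane [0.4543 0.1441 0.013 ]
carrier plane [0.4547 0.1455 0.013 ]
[421.5 216.8] [24.8 27.4] [262.6 296.9] [30.9 32.6] (array([ 0.42145932, -0.19645511,  0.08516909]), [7.85830150129662e-05, 7.858301501301286e-05])
[421.7 216.6] [24.3 26.9] [262.6 296.8] [30.4 31.9] (array([ 0.42165845, -0.19658098,  0.08642899]), [0.00015355173141943102, 0.00015355173141938622])
```

arm_command(
  deltas=[
    {"x":0,"y":0.0145,"z":0.0454,"ax":0,"ay":0,"az":0},
    {"x":0,"y":0.0145,"z":0.0454,"ax":0,"ay":0,"az":0},
    {"x":0,"y":0.0145,"z":0.0454,"ax":0,"ay":0,"az":0},
    {"x":0.035,"y":0,"z":0,"ax":0,"ay":0,"az":0},
    {"x":0.035,"y":0,"z":0,"ax":0,"ay":0,"az":0},
    {"x":0.035,"y":0,"z":0,"ax":0,"ay":0,"az":0},
    {"x":0.035,"y":0,"z":0,"ax":0,"ay":0,"az":0},
    {"x":0.02,"y":0,"z":0,"ax":0,"ay":0,"az":0},
    {"x":0,"y":0,"z":0,"ax":0,"ay":0,"az":0},
    {"x":0,"y":0,"z":0,"ax":0,"ay":0,"az":0},
  ],
)

```text
time_s: 4.38
position: [0.4816, -0.0476, 0.1433]
tool_rot: [79.9, 89.9, -10.1]
ft_force: [-0.7, 0.2, 0.4]
gripper_width: 0.0601
```

Run:
```python
from h import *
q,R,s=T();print(q.round(4),np.round(s["joint_pos"],1),R.round(4).tolist(),np.round(s["ft_force"],2))
go([.4808,-.0468,.0933],-90)
```

```text
[ 0.4816 -0.0476  0.1433] [ 46.7   3.9 -45.2 110.7   3.   66.6 -89.7] [[0.0009, 1.0, -0.0008], [-0.0002, -0.0008, -1.0], [-1.0, 0.0009, 0.0002]] [-0.68  0.21  0.35]
t 4.375 shift [ 0.05   -0.0008 -0.0008]
turn [-0.04  0.01 -0.05]
```

arm_command(
  deltas=[
    {"x":0.02,"y":-0.0008,"z":-0.0008,"ax":0,"ay":0,"az":0},
    {"x":0.02,"y":0,"z":0,"ax":0,"ay":0,"az":0},
    {"x":0.01,"y":0,"z":0,"ax":0,"ay":0,"az":0},
    {"x":0,"y":0,"z":0,"ax":0,"ay":0,"az":0},
  ],
)

```text
time_s: 4.88
position: [0.4803, -0.0463, 0.0927]
tool_rot: [-118.4, 90.0, 151.7]
ft_force: [-0.4, 0.3, -0.3]
gripper_width: 0.0604
```

arm_command(
  deltas=[
    {"x":0,"y":0,"z":0,"ax":0,"ay":0,"az":0},
    {"x":0,"y":0,"z":0,"ax":0,"ay":0,"az":0},
    {"x":0,"y":0,"z":0,"ax":0,"ay":0,"az":0},
    {"x":0,"y":0,"z":0,"ax":0,"ay":0,"az":0},
    {"x":0,"y":0,"z":0,"ax":0,"ay":0,"az":0},
  ],
  gripper=0,
  squeeze=55,
)

```text
time_s: 5.5
position: [0.4804, -0.0466, 0.0927]
tool_rot: [20.0, 90.0, -70.0]
ft_force: [-0.3, -1.6, 1.2]
gripper_width: 0.0251
```

Run:
```python
from h import *
q,R,s=T();print(q.round(4),R.round(4).tolist(),np.round(s["ft_force"],2),s["gripper_width"])
```

```text
[ 0.4804 -0.0466  0.0927] [[0.0003, 1.0, 0.0003], [-0.0007, 0.0003, -1.0], [-1.0, 0.0003, 0.0007]] [-0.34 -1.6   1.2 ] 0.025066404401440465
```

arm_command(
  deltas=[
    {"x":-0.01,"y":0,"z":0,"ax":0,"ay":0,"az":0},
    {"x":-0.02,"y":0,"z":0,"ax":0,"ay":0,"az":0},
    {"x":-0.03,"y":0,"z":0,"ax":0,"ay":0,"az":0},
    {"x":-0.03,"y":0,"z":0,"ax":0,"ay":0,"az":0},
    {"x":-0.015,"y":0,"z":0,"ax":0,"ay":0,"az":0},
    {"x":-0.005,"y":0,"z":0,"ax":0,"ay":0,"az":0},
    {"x":0,"y":0,"z":0,"ax":0,"ay":0,"az":0},
    {"x":0,"y":0,"z":0,"ax":0,"ay":0,"az":0},
  ],
)

```text
time_s: 6.5
position: [0.4795, -0.0461, 0.2014]
tool_rot: [-108.3, 89.9, 161.8]
ft_force: [-0.0, 0.5, -3.1]
gripper_width: 0.0249
```

Run:
```python
from h import *
q,R,s=T();print(s["time_s"],q.round(4),np.round(s["ft_force"],2),s["gripper_width"])
go([.4214,-.1935,.2],-90)
```

```text
6.5 [ 0.4795 -0.0461  0.2014] [-0.05  0.52 -3.09] 0.024880232083043526
t 6.5 shift [ 0.0014 -0.0582  0.1474]
turn [ 0.03 -0.04  0.12]
```

arm_command(
  deltas=[
    {"x":0,"y":-0.0115,"z":0.0295,"ax":0,"ay":0,"az":0},
    {"x":0,"y":-0.0115,"z":0.0295,"ax":0,"ay":0,"az":0},
    {"x":0,"y":-0.0115,"z":0.0295,"ax":0,"ay":0,"az":0},
    {"x":0,"y":-0.0115,"z":0.0295,"ax":0,"ay":0,"az":0},
    {"x":0,"y":-0.012,"z":0.0295,"ax":0,"ay":0,"az":0},
    {"x":0,"y":0,"z":0,"ax":0,"ay":0,"az":0},
    {"x":0,"y":0,"z":0,"ax":0,"ay":0,"az":0},
    {"x":0,"y":0,"z":0,"ax":0,"ay":0,"az":0},
  ],
)

```text
time_s: 7.5
position: [0.4227, -0.1925, 0.2023]
tool_rot: [-151.1, 90.0, 119.0]
ft_force: [0.2, 0.1, -2.4]
gripper_width: 0.0249
```

Run:
```python
from m import *
k=K("wrist");q,R,s=T();print(s["time_s"],q.round(4),np.round(s["ft_force"],2),np.round(s["joint_pos"],1))
go([.4214,-.1935,.2],-90)
p,d=capture("wrist");b,_=capture("scene");cv2.imwrite("pics/w3.png",p);cv2.imwrite("pics/s3.png",b);pickle.dump((p,d,k),open("pics/w3.pkl","wb"))
c=cv2.resize(b[210:340,200:330],(520,520),interpolation=cv2.INTER_CUBIC)
w=cv2.resize(p[150:350,220:420],(280,280));cv2.imwrite("pics/c3.png",np.hstack([c,cv2.copyMakeBorder(w,0,240,0,0,0)]))
```

```text
7.5 [ 0.4227 -0.1925  0.2023] [ 0.18  0.12 -2.4 ] [ 57.3  -2.8 -34.7 108.8  -1.7  73.5 -66.7]
t 7.5 shift [ 0.0023 -0.0013  0.001 ]
turn [ 0.14 -0.03  0.02]
```

View pics/c3.png

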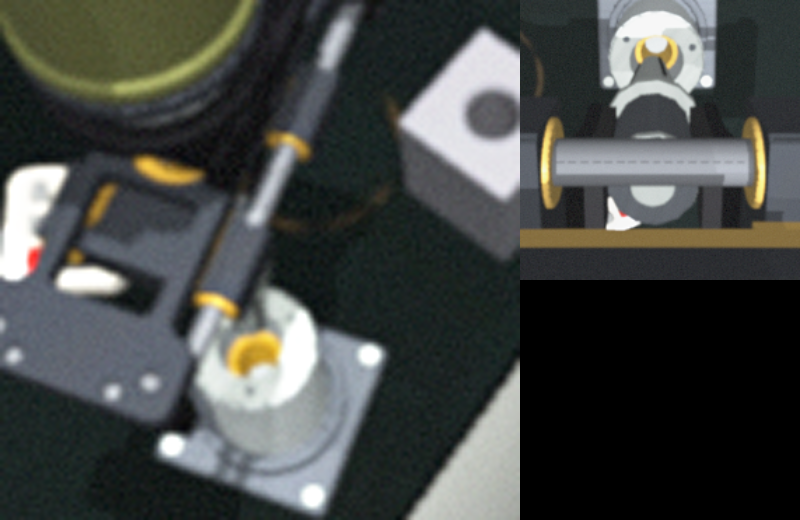

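The wrist view shows the arbor hanging straight with its tip just in front of the mouth; the left/right alignment is good. I'll measure ring and arbor axis in this same view.

Run:
```python
from m import *
p,d,k=pickle.load(open("pics/w3.pkl","rb"))
g=cv2.cvtColor(p,cv2.COLOR_BGR2GRAY)
# ring outer contour, upper part only (lower part hidden by the arbor)
m=((g>190)).astype(np.uint8)
n,l,st,c=cv2.connectedComponentsWithStats(m);x=l[170,290];print([ (i,st[i].tolist()) for i in range(1,n) if st[i][4]>60 and 270<c[i][0]<360])
ys,xs=np.nonzero(l==l[180,292]);pts=[]
for y in range(ys.min(),195):
    r=xs[ys==y]
    if len(r): pts+=[(r.min(),y),(r.max(),y)]
print(pts[::6])
e=cv2.fitEllipseDirect(np.array(pts,np.float32));print(e)
for z in (.087,.09): print("mouth",plane("wrist",e[0],z,k).round(4))
print("top dot rows col316",g[270:312,316].tolist());print("row", g[285,285:345].tolist())
```

```text
[(9, [277, 133, 9, 10, 72]), (10, [350, 133, 9, 11, 78]), (21, [280, 158, 78, 58, 2208]), (22, [287, 208, 57, 24, 511]), (31, [300, 284, 30, 13, 298]), (32, [282, 291, 24, 24, 253])]
[(np.int64(310), 158), (np.int64(302), 161), (np.int64(297), 164), (np.int64(294), 167), (np.int64(291), 170), (np.int64(289), 173), (np.int64(288), 176), (np.int64(286), 179), (np.int64(286), 182), (np.int64(286), 185), (np.int64(285), 188), (np.int64(285), 191), (np.int64(285), 194)]
((317.0673828125, 189.23377990722656), (64.00212860107422, 64.43423461914062), 127.2134780883789)
mouth [ 0.4231 -0.1935  0.087 ]
mouth [ 0.4238 -0.1934  0.09  ]
top dot rows col316 [182, 185, 184, 174, 151, 127, 119, 115, 114, 109, 108, 108, 138, 183, 209, 213, 211, 214, 214, 213, 213, 214, 211, 213, 213, 212, 192, 151, 111, 107, 105, 101, 103, 97, 101, 100, 103, 102, 99, 99, 79, 54]
row [109, 104, 105, 107, 103, 99, 102, 104, 111, 109, 104, 106, 102, 118, 168, 202, 211, 211, 212, 213, 213, 214, 214, 215, 213, 214, 214, 214, 212, 211, 212, 213, 214, 213, 209, 213, 213, 215, 215, 214, 214, 213, 213, 213, 200, 157, 117, 108, 105, 104, 105, 106, 104, 106, 108, 102, 100, 104, 108, 106]
```

Run:
```python
from m import *
p,d,k=pickle.load(open("pics/w3.pkl","rb"))
for r in (281,283): print("arbor top",plane("wrist",(314.7,r),.2406,k).round(4))
# arbor tip: lower edge of shank near mouth
print(plane("wrist",(317,190),.1156,k).round(4))
go([.4214,-.1935,.2],-90)
```

```text
arbor top [ 0.4243 -0.1916  0.2406]
arbor top [ 0.4235 -0.1916  0.2406]
[ 0.4293 -0.1932  0.1156]
t 7.6 shift [ 0.0025 -0.0013  0.0007]
turn [ 0.13 -0.    0.01]
```

arm_command(
  deltas=[
    {"x":0.01,"y":0,"z":0.001,"ax":0,"ay":0,"az":0},
    {"x":0.015,"y":0,"z":0,"ax":0,"ay":0,"az":0},
    {"x":0.015,"y":0,"z":0,"ax":0,"ay":0,"az":0},
    {"x":0.01,"y":0,"z":0,"ax":0,"ay":0,"az":0},
    {"x":0.004,"y":0,"z":0,"ax":0,"ay":0,"az":0},
    {"x":0,"y":0,"z":0,"ax":0,"ay":0,"az":0},
    {"x":0,"y":0,"z":0,"ax":0,"ay":0,"az":0},
  ],
)

```text
time_s: 8.48
position: [0.4225, -0.1949, 0.1489]
tool_rot: [27.4, 90.0, -62.6]
ft_force: [-0.2, 0.7, -4.2]
gripper_width: 0.0247
```

```bash
cat > st.py <<'E'
from h import *
q,R,s=T();print(s["time_s"],q.round(4),np.round(s["ft_force"],2),np.round(s["torque"],2),s["gripper_width"])
E
python3 st.py
```

```text
8.475 [ 0.4225 -0.1949  0.1489] [-0.2   0.67 -4.15] [ 0.04  0.14 -0.02] 0.024702716425021913
```

arm_command(
  deltas=[
    {"x":0.001,"y":0,"z":-0.0008,"ax":0,"ay":0,"az":0},
    {"x":0.001,"y":0,"z":0,"ax":0,"ay":0,"az":0},
    {"x":0.001,"y":0,"z":0,"ax":0,"ay":0,"az":0},
    {"x":0,"y":0,"z":0,"ax":0,"ay":0,"az":0},
  ],
)

```text
time_s: 8.98
position: [0.4222, -0.194, 0.1455]
tool_rot: [-52.4, 90.0, -142.4]
ft_force: [-0.7, 0.1, -3.1]
gripper_width: 0.0253
```

arm_command(
  deltas=[
    {"x":0.001,"y":0,"z":0,"ax":0,"ay":0,"az":0},
    {"x":0.001,"y":0,"z":0,"ax":0,"ay":0,"az":0},
    {"x":0.001,"y":0,"z":0,"ax":0,"ay":0,"az":0},
    {"x":0,"y":0,"z":0,"ax":0,"ay":0,"az":0},
  ],
)

```text
time_s: 9.48
position: [0.4222, -0.1939, 0.1424]
tool_rot: [-82.5, 90.0, -172.5]
ft_force: [-2.1, -0.9, -2.8]
gripper_width: 0.025
```

```bash
python3 st.py
```

```text
9.475 [ 0.4222 -0.1939  0.1424] [-2.08 -0.85 -2.81] [-0.15  0.5   0.03] 0.025011249889271718
```

arm_command(
  deltas=[
    {"x":0.001,"y":-0.0007,"z":0,"ax":0,"ay":0,"az":0},
    {"x":0.001,"y":0,"z":0,"ax":0,"ay":0,"az":0},
    {"x":0,"y":0,"z":0,"ax":0,"ay":0,"az":0},
  ],
)

```text
time_s: 9.85
position: [0.4217, -0.1939, 0.1405]
tool_rot: [43.1, 90.0, -46.9]
ft_force: [-1.5, -0.5, -2.2]
gripper_width: 0.025
```

```bash
python3 st.py; sleep 0; python3 st.py
```

```text
9.85 [ 0.4217 -0.1939  0.1405] [-1.55 -0.45 -2.25] [-0.13  0.34 -0.05] 0.024970982640264393
9.85 [ 0.4217 -0.1939  0.1405] [-1.55 -0.45 -2.25] [-0.13  0.34 -0.05] 0.024970982640264393
```

arm_command(
  deltas=[
    {"x":0.001,"y":-0.0007,"z":0,"ax":0,"ay":0,"az":0},
    {"x":0.001,"y":0,"z":0,"ax":0,"ay":0,"az":0},
    {"x":0.001,"y":0,"z":0,"ax":0,"ay":0,"az":0},
    {"x":0,"y":0,"z":0,"ax":0,"ay":0,"az":0},
  ],
)

```text
time_s: 10.35
position: [0.421, -0.1938, 0.1375]
tool_rot: [110.8, 90.0, 20.9]
ft_force: [0.0, -0.3, -1.4]
gripper_width: 0.0249
```

```bash
python3 st.py
```

```text
10.35 [ 0.421  -0.1938  0.1375] [ 0.02 -0.27 -1.39] [ 0.    0.1  -0.02] 0.024865630310408306
```

arm_command(
  deltas=[
    {"x":0.001,"y":0,"z":0,"ax":0,"ay":0,"az":0},
    {"x":0.001,"y":0,"z":0,"ax":0,"ay":0,"az":0},
    {"x":0,"y":0,"z":0,"ax":0,"ay":0,"az":0},
  ],
)

```text
time_s: 10.72
position: [0.4209, -0.1938, 0.1354]
tool_rot: [-105.1, 90.0, 164.9]
ft_force: [1.0, -0.9, -3.7]
gripper_width: 0.0248
```

```bash
python3 st.py
```

```text
10.725 [ 0.4209 -0.1938  0.1354] [ 1.   -0.88 -3.74] [-0.05  0.11 -0.04] 0.024792636923769318
```

Still free, and the z readings carry about ±1 N of noise. I'll continue down in 3 mm calls.

arm_command(
  deltas=[
    {"x":0.001,"y":0,"z":0,"ax":0,"ay":0,"az":0},
    {"x":0.001,"y":0,"z":0,"ax":0,"ay":0,"az":0},
    {"x":0.001,"y":0,"z":0,"ax":0,"ay":0,"az":0},
    {"x":0,"y":0,"z":0,"ax":0,"ay":0,"az":0},
  ],
)

```text
time_s: 11.22
position: [0.4208, -0.194, 0.1324]
tool_rot: [-69.4, 90.0, -159.4]
ft_force: [0.3, -0.9, -3.1]
gripper_width: 0.0249
```

arm_command(
  deltas=[
    {"x":0.001,"y":0,"z":0,"ax":0,"ay":0,"az":0},
    {"x":0.001,"y":0,"z":0,"ax":0,"ay":0,"az":0},
    {"x":0.001,"y":0,"z":0,"ax":0,"ay":0,"az":0},
    {"x":0,"y":0,"z":0,"ax":0,"ay":0,"az":0},
  ],
)

```text
time_s: 11.72
position: [0.4208, -0.194, 0.1294]
tool_rot: [-64.6, 90.0, -154.5]
ft_force: [-1.3, -0.7, -2.8]
gripper_width: 0.0251
```

arm_command(
  deltas=[
    {"x":0.001,"y":0,"z":0,"ax":0,"ay":0,"az":0},
    {"x":0.001,"y":0,"z":0,"ax":0,"ay":0,"az":0},
    {"x":0.001,"y":0,"z":0,"ax":0,"ay":0,"az":0},
    {"x":0,"y":0,"z":0,"ax":0,"ay":0,"az":0},
  ],
)

```text
time_s: 12.22
position: [0.4207, -0.194, 0.1264]
tool_rot: [-72.7, 90.0, -162.7]
ft_force: [-1.4, -0.6, -2.5]
gripper_width: 0.0245
```

arm_command(
  deltas=[
    {"x":0.001,"y":-0.0004,"z":0,"ax":0,"ay":0,"az":0},
    {"x":0.001,"y":0,"z":0,"ax":0,"ay":0,"az":0},
    {"x":0.001,"y":0,"z":0,"ax":0,"ay":0,"az":0},
    {"x":0,"y":0,"z":0,"ax":0,"ay":0,"az":0},
  ],
)

```text
time_s: 12.72
position: [0.4205, -0.1941, 0.1235]
tool_rot: [-1.5, 90.0, -91.5]
ft_force: [-2.3, -2.9, -1.3]
gripper_width: 0.0251
```

arm_command(
  deltas=[
    {"x":0.001,"y":-0.0005,"z":0.0007,"ax":0,"ay":0,"az":0},
    {"x":0.001,"y":0,"z":0,"ax":0,"ay":0,"az":0},
    {"x":0,"y":0,"z":0,"ax":0,"ay":0,"az":0},
  ],
)

```text
time_s: 13.1
position: [0.4201, -0.1944, 0.1214]
tool_rot: [154.4, 90.0, 64.4]
ft_force: [-2.1, -0.5, -3.3]
gripper_width: 0.0251
```

```bash
python3 st.py
```

```text
13.1 [ 0.4201 -0.1944  0.1214] [-2.08 -0.45 -3.33] [-0.3   0.37 -0.05] 0.02507954055703467
```

arm_command(
  deltas=[
    {"x":0.001,"y":-0.0005,"z":0.0003,"ax":0,"ay":0,"az":0},
    {"x":0.001,"y":0,"z":0,"ax":0,"ay":0,"az":0},
    {"x":0.001,"y":0,"z":0,"ax":0,"ay":0,"az":0},
    {"x":0,"y":0,"z":0,"ax":0,"ay":0,"az":0},
  ],
)

```text
time_s: 13.6
position: [0.42, -0.1947, 0.1191]
tool_rot: [79.7, 90.0, -10.3]
ft_force: [-1.0, 0.6, 3.8]
gripper_width: 0.0248
```

```bash
python3 st.py
```

```text
13.6 [ 0.42   -0.1947  0.1191] [-1.03  0.62  3.78] [ 0.28  0.47 -0.02] 0.024840089283093877
```

Contact: the reading went from about −3 to +3.8 N, roughly 7 N on the taper. I'll go on in 1 mm steps.

arm_command(
  deltas=[
    {"x":0.001,"y":0,"z":0,"ax":0,"ay":0,"az":0},
    {"x":0,"y":0,"z":0,"ax":0,"ay":0,"az":0},
    {"x":0,"y":0,"z":0,"ax":0,"ay":0,"az":0},
  ],
)

```text
time_s: 13.98
position: [0.4201, -0.1947, 0.1183]
tool_rot: [72.8, 90.0, -17.1]
ft_force: [-2.7, 1.1, 5.5]
gripper_width: 0.0248
```

```bash
python3 st.py
```

```text
13.975 [ 0.4201 -0.1947  0.1183] [-2.73  1.06  5.47] [ 0.41  0.64 -0.02] 0.024838668859346588
```

arm_command(
  deltas=[
    {"x":0.001,"y":-0.0004,"z":0,"ax":0,"ay":0,"az":0},
    {"x":0,"y":0,"z":0,"ax":0,"ay":0,"az":0},
    {"x":0,"y":0,"z":0,"ax":0,"ay":0,"az":0},
  ],
)

```text
time_s: 14.35
position: [0.4201, -0.1948, 0.1177]
tool_rot: [73.0, 89.9, -17.0]
ft_force: [-2.8, 1.5, 8.8]
gripper_width: 0.0245
```

```bash
python3 st.py
```

```text
14.35 [ 0.4201 -0.1948  0.1177] [-2.85  1.48  8.81] [0.61 0.7  0.  ] 0.024518485861706896
```

arm_command(
  deltas=[
    {"x":0.001,"y":0,"z":0,"ax":0,"ay":0,"az":0},
    {"x":0,"y":0,"z":0,"ax":0,"ay":0,"az":0},
    {"x":0,"y":0,"z":0,"ax":0,"ay":0,"az":0},
  ],
)

```text
time_s: 14.72
position: [0.4202, -0.1948, 0.1172]
tool_rot: [66.5, 89.9, -23.4]
ft_force: [-2.0, 1.4, 12.3]
gripper_width: 0.025
```

```bash
python3 st.py
python3 - <<'E'
from h import *
k=K("wrist");p,d=capture("wrist");cv2.imwrite("pics/w4.png",p);b,_=capture("scene");cv2.imwrite("pics/s4.png",b)
for i in range(3): capture("wrist");print(np.round(read_state()["ft_force"],2))
E
```

```text
14.725 [ 0.4202 -0.1948  0.1172] [-2.04  1.38 12.3 ] [0.68 0.86 0.01] 0.024967163558375506
[-3.02  2.56 11.39]
[-2.87  1.91 11.4 ]
[-3.22  1.41 11.05]
```

arm_command(
  deltas=[
    {"x":0.0007,"y":-0.0004,"z":0,"ax":0,"ay":0,"az":0},
    {"x":0,"y":0,"z":0,"ax":0,"ay":0,"az":0},
    {"x":0,"y":0,"z":0,"ax":0,"ay":0,"az":0},
  ],
)

```text
time_s: 15.35
position: [0.4202, -0.1948, 0.1169]
tool_rot: [67.4, 89.9, -22.6]
ft_force: [-3.5, 2.6, 13.0]
gripper_width: 0.0246
```

```bash
python3 st.py
```

```text
15.35 [ 0.4202 -0.1948  0.1169] [-3.53  2.56 12.95] [0.79 0.9  0.06] 0.024649460400217604
```

arm_command(
  deltas=[
    {"x":-0.002,"y":0,"z":0,"ax":0,"ay":0,"az":0},
    {"x":-0.002,"y":0,"z":0,"ax":0,"ay":0,"az":0},
    {"x":-0.003,"y":0,"z":0,"ax":0,"ay":0,"az":0},
    {"x":-0.004,"y":0,"z":0,"ax":0,"ay":0,"az":0},
    {"x":-0.006,"y":0,"z":0,"ax":0,"ay":0,"az":0},
    {"x":-0.008,"y":0,"z":0,"ax":0,"ay":0,"az":0},
    {"x":-0.008,"y":0,"z":0,"ax":0,"ay":0,"az":0},
    {"x":-0.008,"y":0,"z":0,"ax":0,"ay":0,"az":0},
    {"x":-0.005,"y":0,"z":0,"ax":0,"ay":0,"az":0},
    {"x":0,"y":0,"z":0,"ax":0,"ay":0,"az":0},
  ],
)

```text
time_s: 16.6
position: [0.419, -0.195, 0.1613]
tool_rot: [47.2, 89.9, -42.8]
ft_force: [0.4, -0.7, -7.7]
gripper_width: 0.0248
```

```bash
python3 st.py
```

```text
16.6 [ 0.419  -0.195   0.1613] [ 0.43 -0.67 -7.68] [0.06 0.05 0.01] 0.02483947005207386
```

arm_command(
  deltas=[
    {"x":0,"y":0,"z":0,"ax":0,"ay":0,"az":0},
    {"x":-0.005,"y":0,"z":0,"ax":0,"ay":0,"az":0},
    {"x":-0.01,"y":0,"z":0,"ax":0,"ay":0,"az":0},
    {"x":-0.015,"y":0,"z":0,"ax":0,"ay":0,"az":0},
    {"x":-0.02,"y":0,"z":0,"ax":0,"ay":0,"az":0},
    {"x":-0.02,"y":0,"z":0,"ax":0,"ay":0,"az":0},
    {"x":-0.01,"y":0,"z":0,"ax":0,"ay":0,"az":0},
    {"x":-0.005,"y":0,"z":0,"ax":0,"ay":0,"az":0},
    {"x":0,"y":0,"z":0,"ax":0,"ay":0,"az":0},
  ],
)

```text
time_s: 17.73
position: [0.4187, -0.1949, 0.2458]
tool_rot: [-26.6, 90.0, -116.6]
ft_force: [0.5, -0.5, -8.2]
gripper_width: 0.0249
```

```bash
python3 st.py
python3 - <<'E'
from h import *
go([.4545,.1445,.24],-90)
b,_=capture("scene");p,_=capture("wrist")
cv2.imwrite("pics/c5.png",np.hstack([cv2.resize(b[180:330,200:350],(450,450),interpolation=cv2.INTER_CUBIC),cv2.copyMakeBorder(cv2.resize(p[100:320,210:430],(330,330)),0,120,0,0,0)]))
E
```

```text
17.725 [ 0.4187 -0.1949  0.2458] [ 0.53 -0.45 -8.21] [0.03 0.07 0.02] 0.02490619082432474
t 17.725 shift [ 0.0058  0.036  -0.3394]
turn [0.03 0.01 0.  ]
```

View pics/c5.png

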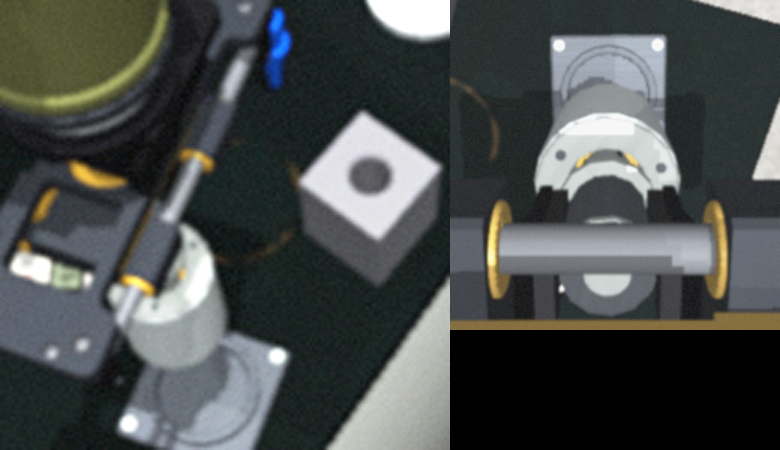

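The tool hangs upright and clear of the base, with the fingers on the barrel only. I'll carry it over to the carrier.

arm_command(
  deltas=[
    {"x":0,"y":0.002,"z":-0.018,"ax":0,"ay":0,"az":0},
    {"x":0,"y":0.004,"z":-0.035,"ax":0,"ay":0,"az":0},
    {"x":0,"y":0.006,"z":-0.05,"ax":0,"ay":0,"az":0},
    {"x":0,"y":0.005,"z":-0.05,"ax":0,"ay":0,"az":0},
    {"x":0,"y":0.005,"z":-0.05,"ax":0,"ay":0,"az":0},
    {"x":0,"y":0.005,"z":-0.05,"ax":0,"ay":0,"az":0},
    {"x":0,"y":0.004,"z":-0.045,"ax":0,"ay":0,"az":0},
    {"x":0,"y":0.003,"z":-0.03,"ax":0,"ay":0,"az":0},
    {"x":0,"y":0,"z":-0.01,"ax":0,"ay":0,"az":0},
    {"x":0,"y":0,"z":0,"ax":0,"ay":0,"az":0},
  ],
)

```text
time_s: 19.08
position: [0.4519, 0.1437, 0.2455]
tool_rot: [-57.5, 89.9, -147.4]
ft_force: [-0.4, -1.0, -8.8]
gripper_width: 0.0249
```

arm_command(
  deltas=[
    {"x":0.01,"y":0,"z":0,"ax":0,"ay":0,"az":0},
    {"x":0.02,"y":0,"z":0,"ax":0,"ay":0,"az":0},
    {"x":0.025,"y":0,"z":0,"ax":0,"ay":0,"az":0},
    {"x":0.02,"y":0,"z":0,"ax":0,"ay":0,"az":0},
    {"x":0.01,"y":0,"z":0,"ax":0,"ay":0,"az":0},
    {"x":0.005,"y":0,"z":0,"ax":0,"ay":0,"az":0},
    {"x":0,"y":0,"z":0,"ax":0,"ay":0,"az":0},
    {"x":0,"y":0,"z":0,"ax":0,"ay":0,"az":0},
  ],
)

```text
time_s: 20.08
position: [0.4532, 0.1432, 0.1565]
tool_rot: [89.8, 89.9, -0.2]
ft_force: [0.5, -0.9, -8.7]
gripper_width: 0.025
```

```bash
python3 st.py
python3 - <<'E'
from m import *
go([.453,.1435,.1149],-90)
k=K("wrist");p,d=capture("wrist");pickle.dump((p,d,k),open("pics/w6.pkl","wb"))
b,_=capture("scene");t,_=capture("top")
f=lambda im,x,y,w,s:cv2.resize(im[y:y+w,x:x+w],(s,s),interpolation=cv2.INTER_CUBIC)
cv2.imwrite("pics/c6.png",np.hstack([f(b,270,100,130,390),f(p,200,40,260,390)]));cv2.imwrite("pics/s6.png",b);cv2.imwrite("pics/t6.png",t)
E
```

```text
20.075 [0.4532 0.1432 0.1565] [ 0.55 -0.86 -8.74] [ 0.06  0.08 -0.06] 0.02498989926588573
t 20.075 shift [ 0.0416 -0.0002 -0.0003]
turn [ 0.02  0.   -0.07]
```

View pics/c6.png

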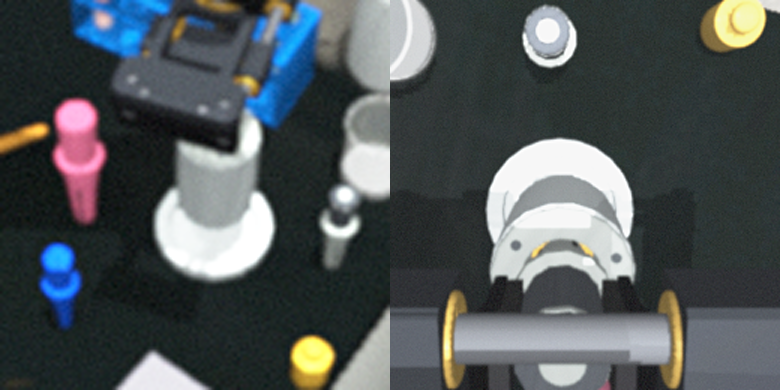

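Run:
```python
from m import *
p,d,k=pickle.load(open("pics/w6.pkl","rb"))
g=cv2.cvtColor(p,cv2.COLOR_BGR2GRAY)
def arc(lo,y0,y1,x0,x1):
    P=[]
    for y in range(y0,y1):
        r=np.nonzero(g[y,x0:x1]>lo)[0]
        if len(r): P+=[(x0+r.min(),y),(x0+r.max(),y)]
    return P
from scipy.optimize import least_squares
def circ(P,z):  # world points on a plane, circle fit
    W=np.array([plane("wrist",q,z,k)[:2] for q in P]);r=least_squares(lambda v:np.hypot(*(W-v[:2]).T)-v[2],[*W.mean(0),.04],loss="soft_l1",f_scale=.001);return r.x.round(4),np.abs(r.fun).mean().round(5)
P=arc(150,128,172,255,375);print(P[::8]);print("carrier rim",circ(P,.013))
a=pickle.load(open("pics/w1.pkl","rb"))
Q=[]
# ring upper outer edge: brightness from side grey to light; print columns
for x in (300,310,316,325,335): print(x,g[140:200,x].tolist())
print("row200",g[200,262:375].tolist());print("row210",g[210,255:375].tolist())
```

```text
[(np.int64(311), 132), (np.int64(294), 136), (np.int64(286), 140), (np.int64(281), 144), (np.int64(277), 148), (np.int64(274), 152), (np.int64(270), 156), (np.int64(269), 160), (np.int64(267), 164), (np.int64(266), 168)]
carrier rim (array([0.4545, 0.1458, 0.0419]), np.float64(0.00019))
300 [247, 247, 247, 247, 247, 247, 247, 247, 247, 247, 247, 247, 247, 247, 247, 247, 248, 248, 241, 208, 161, 146, 148, 147, 150, 150, 155, 152, 150, 153, 148, 152, 155, 152, 151, 148, 159, 201, 244, 247, 241, 240, 247, 247, 247, 247, 247, 247, 247, 247, 248, 244, 226, 219, 219, 220, 219, 218, 218, 220]
310 [247, 247, 247, 247, 247, 247, 247, 247, 247, 247, 247, 247, 247, 247, 248, 250, 223, 163, 150, 150, 153, 152, 153, 153, 153, 154, 155, 156, 156, 156, 154, 156, 155, 156, 157, 202, 247, 247, 242, 244, 247, 247, 247, 247, 247, 247, 247, 247, 247, 247, 248, 245, 228, 221, 219, 218, 218, 215, 208, 176]
316 [247, 247, 247, 247, 247, 247, 247, 247, 247, 247, 247, 247, 247, 247, 248, 250, 221, 162, 152, 153, 151, 154, 155, 154, 152, 154, 158, 157, 154, 156, 156, 158, 155, 153, 160, 214, 250, 248, 246, 24
[... 1145 characters left out ...]
233, 237, 237, 237, 236, 232, 224, 209, 200, 181, 128, 75, 55, 55, 53, 53, 51, 52, 56, 52, 42, 40, 43, 37, 39, 40, 39]
row210 [47, 45, 46, 43, 48, 43, 41, 40, 43, 38, 40, 45, 75, 148, 196, 197, 208, 220, 220, 222, 220, 219, 222, 221, 222, 221, 219, 216, 216, 217, 217, 216, 213, 216, 217, 213, 207, 184, 156, 180, 211, 204, 168, 135, 135, 153, 179, 204, 219, 221, 222, 222, 223, 223, 223, 226, 225, 226, 225, 225, 223, 222, 222, 224, 224, 224, 224, 224, 223, 220, 214, 204, 188, 169, 151, 143, 135, 136, 160, 180, 162, 151, 175, 205, 216, 217, 216, 217, 216, 217, 220, 215, 183, 148, 129, 124, 129, 137, 165, 211, 230, 234, 233, 225, 212, 194, 145, 85, 57, 54, 50, 51, 55, 44, 44, 38, 42, 42, 44, 43]
```

Run:
```python
from m import *
p,d,k=pickle.load(open("pics/w6.pkl","rb"))
zb=.1565-.1089
for nm,z,pts in [("bottom",zb,[(300,159.3),(310,156.4),(316,156.4),(325,157.8),(335,163.3)]),("ring",zb+.082,[(300,176.8),(310,174.8),(316,174.8),(325,175.8),(335,179.3),])]:
    W=np.array([plane("wrist",q,z,k)[:2] for q in pts]);
    from scipy.optimize import least_squares
    r=least_squares(lambda v:np.hypot(*(W-v[:2]).T)-.028,W.mean(0)-[.028,0]);print(nm,r.x.round(4),np.abs(r.fun).max().round(4))
```

```text
bottom [0.4528 0.1447] 0.0002
ring [0.4545 0.1445] 0.0001
```

Seen in one view, the unit's bottom is within 2 mm of the carrier centre. I'll correct by 1 mm on each axis and go down, feeling for the floor.

arm_command(
  deltas=[
    {"x":0.008,"y":0.0012,"z":-0.001,"ax":0,"ay":0,"az":0},
    {"x":0.012,"y":0,"z":0,"ax":0,"ay":0,"az":0},
    {"x":0.01,"y":0,"z":0,"ax":0,"ay":0,"az":0},
    {"x":0.006,"y":0,"z":0,"ax":0,"ay":0,"az":0},
    {"x":0.002,"y":0,"z":0,"ax":0,"ay":0,"az":0},
    {"x":0,"y":0,"z":0,"ax":0,"ay":0,"az":0},
    {"x":0,"y":0,"z":0,"ax":0,"ay":0,"az":0},
  ],
)

```text
time_s: 21.1
position: [0.4541, 0.1442, 0.1182]
tool_rot: [88.3, 90.0, -1.6]
ft_force: [-0.0, 0.1, -8.0]
gripper_width: 0.0248
```

```bash
python3 st.py
```

```text
21.1 [0.4541 0.1442 0.1182] [-0.01  0.09 -8.04] [ 0.01 -0.01  0.  ] 0.02483360461294611
```

arm_command(
  deltas=[
    {"x":0.001,"y":0,"z":0,"ax":0,"ay":0,"az":0},
    {"x":0.001,"y":0,"z":0,"ax":0,"ay":0,"az":0},
    {"x":0,"y":0,"z":0,"ax":0,"ay":0,"az":0},
    {"x":0,"y":0,"z":0,"ax":0,"ay":0,"az":0},
  ],
)

```text
time_s: 21.6
position: [0.4538, 0.1441, 0.1158]
tool_rot: [32.7, 90.0, -57.3]
ft_force: [-0.4, 0.1, -7.5]
gripper_width: 0.0246
```

```bash
python3 st.py
```

```text
21.6 [0.4538 0.1441 0.1158] [-0.41  0.07 -7.47] [-0.    0.    0.03] 0.024598456980094777
```

arm_command(
  deltas=[
    {"x":0.0007,"y":0,"z":0,"ax":0,"ay":0,"az":0},
    {"x":0.0007,"y":0,"z":0,"ax":0,"ay":0,"az":0},
    {"x":0,"y":0,"z":0,"ax":0,"ay":0,"az":0},
    {"x":0,"y":0,"z":0,"ax":0,"ay":0,"az":0},
  ],
)

```text
time_s: 22.1
position: [0.4542, 0.1442, 0.115]
tool_rot: [66.8, 90.0, -23.2]
ft_force: [-1.2, -1.7, 2.2]
gripper_width: 0.0247
```

```bash
python3 st.py
```

```text
22.1 [0.4542 0.1442 0.115 ] [-1.2  -1.68  2.16] [-0.3   0.57  0.03] 0.024674715599891595
```

Floor contact came at TCP z 0.115, as predicted, with about 11 N on the carrier. I'll let go and then withdraw upward.

arm_command(
  deltas=[
    {"x":-0.0005,"y":0,"z":0,"ax":0,"ay":0,"az":0},
    {"x":0,"y":0,"z":0,"ax":0,"ay":0,"az":0},
  ],
)

```text
time_s: 22.35
position: [0.4541, 0.1441, 0.1151]
tool_rot: [88.6, 90.0, -1.4]
ft_force: [-1.4, -0.2, 0.3]
gripper_width: 0.0254
```

arm_command(
  deltas=[
    {"x":0,"y":0,"z":0,"ax":0,"ay":0,"az":0},
    {"x":0,"y":0,"z":0,"ax":0,"ay":0,"az":0},
    {"x":0,"y":0,"z":0,"ax":0,"ay":0,"az":0},
    {"x":0,"y":0,"z":0,"ax":0,"ay":0,"az":0},
  ],
  gripper=0.06,
)

```text
time_s: 22.85
position: [0.4539, 0.1442, 0.115]
tool_rot: [104.4, 90.0, 14.5]
ft_force: [0.4, -0.3, 0.2]
gripper_width: 0.0558
```

arm_command(
  deltas=[
    {"x":-0.005,"y":0,"z":0,"ax":0,"ay":0,"az":0},
    {"x":-0.015,"y":0,"z":0,"ax":0,"ay":0,"az":0},
    {"x":-0.03,"y":0,"z":0,"ax":0,"ay":0,"az":0},
    {"x":-0.04,"y":0,"z":0,"ax":0,"ay":0,"az":0},
    {"x":-0.04,"y":0,"z":0,"ax":0,"ay":0,"az":0},
    {"x":-0.03,"y":0,"z":0,"ax":0,"ay":0,"az":0},
    {"x":-0.01,"y":0,"z":0,"ax":0,"ay":0,"az":0},
    {"x":0,"y":-0.01,"z":0.04,"ax":0,"ay":0,"az":0},
    {"x":0,"y":0,"z":0.04,"ax":0,"ay":0,"az":0},
    {"x":0,"y":0,"z":0,"ax":0,"ay":0,"az":0},
  ],
)

```text
time_s: 24.1
position: [0.4434, 0.0606, 0.2842]
tool_rot: [-54.2, 89.9, -144.5]
ft_force: [0.1, 0.8, -0.2]
gripper_width: 0.0599
```

```bash
python3 st.py
python3 - <<'E'
from m import *
k=K("wrist");p,d=capture("wrist");pickle.dump((p,d,k),open("pics/w7.pkl","wb"))
b,_=capture("scene");t,_=capture("top")
f=lambda im,x,y,w,s:cv2.resize(im[y:y+w,x:x+w],(s,s),interpolation=cv2.INTER_CUBIC)
cv2.imwrite("pics/c7.png",np.hstack([f(b,270,100,130,390),cv2.copyMakeBorder(cv2.resize(p[:220,100:540],(400,200)),0,190,0,0,0)]));cv2.imwrite("pics/s7.png",b);cv2.imwrite("pics/t7.png",t)
E
```

```text
24.1 [0.4434 0.0606 0.2842] [ 0.13  0.8  -0.15] [0.09 0.03 0.  ] 0.05989258888818893
```

View pics/c7.png

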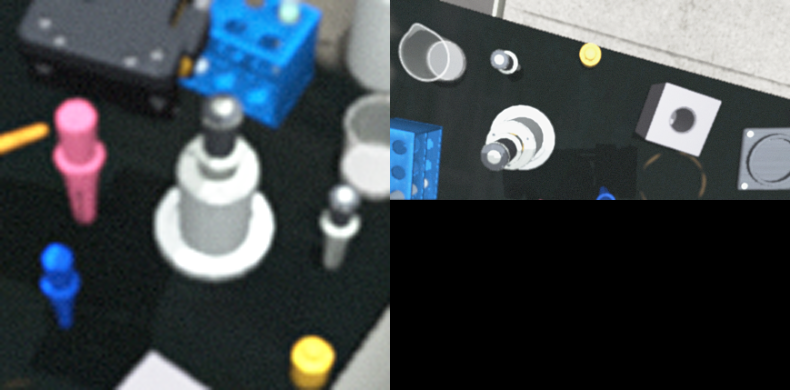

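The joined tool stands upright inside the carrier rim and the gripper is clear. The beaker and weight are where they started. Handing in.

```bash
python3 -c "
from workcell import *
print(sign_off())"
```

```text
the job is handed in; nothing more can be done
None
```

The joined tool is standing upright in the carrier with the gripper clear, and I handed the job in at about 24 s of the 51 s allowed. `sign_off()` reports no verdict, so what follows rests on my own checks.

- **Picking up the arbor:** I took the larger steel-grey arbor out of the parking block with a 55 N grip. It read about 3 N hanging, which matches its stated mass.
- **Pressing in:** Push began to rise at TCP z about 0.120 m. I stopped at a reading of about +13 N, roughly 16 N on the taper. The wrist force reading varies by about ±1 N.
- **Lifting the spindle unit:** The reading was about −8 to −9 N with the unit hanging from the arbor. The pictures showed the fingers on the barrel only, with the unit well clear of the base.
- **Setting down:** The floor was felt at TCP z 0.115 m, as predicted, with about 11 N on the carrier. The last picture shows the tool upright inside the rim and the beaker and weight undisturbed.

**Disagreements:**
- The wrist camera put the spindle mouth 2–3 mm from where the shank centred itself. I eased this out by moving with the side forces, which stayed under about 4 N.
- The measured height of the mouth came out 2–6 mm below the nominal 90 mm.
- Before the last correction, the unit's bottom measured 2 mm off the carrier centre. I did not re-measure the centring after letting go, but the last tool position was within 2 mm of the measured centre.

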